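Swap the parts on an extending test rail and extend it by one hole

ROBOT

A 6-joint arm with a two-finger parallel gripper is mounted at the origin on a cart in front of the work surface, level with it; the furniture and walls round the work are solid. World frame = base frame: x ahead of the robot, y to its left, z up, the work surface at z = 0. Lengths are in m, angles in degrees, forces in N, time in s.
With the tool pointing down it reaches from about 0.275 to 0.725 m from the base axis. Payload 15.9 kg.
Tool frame: the origin (TCP) lies midway between the tips of the shut fingers; the grasp point (between the pads) lies 19 mm behind it; z points along the fingers, y is the line along which they close (so a half turn about z gives the same grasp; the last joint's range is limited). The gripper opens to 85 mm and grips with 20 to 120 N. Pads are 22 mm wide; open, the fingers measure 114 mm over their backs; the gripper's body (76 mm by 85 mm) begins 54 mm behind the grasp point. The pads swing forward as they close: fully open they stand 13 mm farther back than shut.
Start: joints at [71.161, 12.198, -1.971, 75.831, 0, 90], TCP at [0.161, 0.473, 0.231] pointing down, gripper open.
Joint ranges: [-170.91, 170.91], [-42.67, 98.43], [-65.05, 77.54], [-120.47, 116.71], [-90, 82.35], [-180, 180]. Speed limits (degrees/s): [108.29, 108.29, 136.94, 147.25, 180, 180].

INTERFACE

Orientations are given as a 3x3 rotation matrix whose columns are the frame's x, y, z axes.
In Python, from rig import manip, eyes, ticket gives the robot as it stands. The module is installed in compiled form; this text tells all that it offers.
- The arm moves only by the tool carry_out, never from a script. Its argument "deltas" is a list of rows, each a list of 7 numbers: the shift along the tool's x, y, z in cm, then the turn, a rotation vector about the tool's x, y, z in rad, then the opening, from 0 (shut) to 1 (fully open). In form: [[tx, ty, tz, wx, wy, wz, grip], ...]. A call has 1 to 12 rows; each row shifts and turns the commanded pose from where the row before left it, along the tool's axes as they then stand; what a row does not reach is not made up. A row lasts 1/10 s, in which the tool goes at most 50 mm and 8.59 degrees, less where a joint would pass 70% of its speed; a pose out of reach is approached as far as the arm can. A call with a gripper value outside its range is refused whole. The fingers move at their own pace and stop on an object; the grip force is fixed at half the most. Time passes only in rows, so rows that do not move let the fingers close. It gives the time, the measured TCP pose, the force, the opening and the grip force at its end, in the units of the state.
- manip.get_obs(): the state, without advancing time (a new reading comes with each control period).
- eyes.snapshot(name): name is "scene" or "side" or "wrist"; returns a dict with "image" (480x640x3 uint8, blue, green, red), "depth" (480x640 float32, m along the optical axis (not along the pixel's ray), 0 where there is no reading), "K" (3x3 intrinsics, pixels), "k1" (the pictures are not rectified: a ray, as slopes to the right and down, at radius r is drawn at 1 + k1 r^2 times it, then the intrinsics apply), "rvec" (rotation vector, rad) and "tvec" (3), from world to camera coordinates, as OpenCV has them. Camera axes: x right, y down, z forward; pixel columns grow to the right and rows downward; lengths in m; the calibration is good to about 2 mm. A picture is of the moment at which its call begins.
- ticket.sign_off(): hands the job in; it is judged then, once.
The state is a dict: "t": time; "joints": joint angles; "dq": joint speeds; "effort": joint torques, N m; "position": TCP position; "tcp_rot": TCP orientation; "force": force on the tool from outside, world axes, zero at the start; "ft_torque": the same for the moment, N m; "opening": opening from 0.0 (shut) to 1.0 (fully open); "gripper_force": force on a finger pad.
Only numpy, scipy, OpenCV 4.12 (cv2) and the standard library are available. Lean on these libraries where they do the work, as an engineer would, in place of code of your own. Each camera call takes 0.05 s, during which the arm holds its last target. There are 200 camera calls.

TASK

The tall slim attenuator and the short stout termination stand in each other's cups on the extending test rail: first swap them, without tipping them over, so that the attenuator stands in the fixed cup and the termination in the cup of the sliding section. Then pull up the lock plunger's knob, slide the section out to the next hole, away from the fixed cup, and let the pin down fully into that hole. Finish while still gripping the knob with the pin fully home, and leave the other things on the desk where they are.

Things in the scene. Friction and masses are not known exactly. Their poses are not given: they have to be found in the camera images.
- rail: Extending test rail, fixed: aluminium square tube 28 mm wide, 360 mm long along its y axis, on two end feet (120x26 mm, 50 high, at y +150 and -192). Origin on the desk under the plunger's first place; z up. The tube's top is 46 mm above the desk, with 13 mm round holes at y +45, 0, -45, -90; those at +45 and -45 are in view on either side of the plunger. Fixed cup at y +112.
- fixed_cup (a point): Centre of the inner floor of the fixed cup: a round grey cup on the rail, floor 54 mm above the desk, rim 8 mm above the floor, inner diameter 34 mm, outer 42 mm. The termination stands here at the start.
- sliding_cup (a point): Centre of the inner floor of the same kind of cup on the sliding section, 88 mm from the plunger on the side away from the fixed cup (the rail's -y side); floor 54 mm above the desk. It moves with the section. The attenuator stands here at the start.
- knob: Black upright knob of the lock plunger on the sliding section: 24 mm in diameter, 25 mm tall, its top 5 mm a flange of 28 mm. Origin: centre of its underside, 71 mm above the desk with the pin home. A steel housing, 22 mm in diameter, stands below it up to 70 mm. It rises with the plunger and moves with the section.
- plunger (a joint): How far the knob and pin are pulled up, m: 0 = pin fully down in a hole, up to 0.016. A spring pulls it down with about 4.5 N (7 N fully up). The 8 mm round-nosed pin reaches 10 mm into the tube, so it must be pulled up by more than 10 mm to be free of the hole.
- section (a joint): Position of the dark sliding section along the rail, m: 0 at the start (pin in a hole), grows as the section moves along the rail's -y axis, away from the fixed cup; the next hole that way is at 0.045, the range is -0.045 to 0.090. It stays where it is left; dragging takes about 3 N. The pin catches each hole within about 2.5 mm.
- attenuator: Attenuator: slim ribbed metal cylinder, 21 mm in diameter, 62 mm tall, about 70 g, standing. Origin: centre of its underside, z up.
- load: Termination (dummy load): short stout black cylinder with a brass top, 27 mm in diameter, 37 mm tall, about 50 g, standing. Origin: centre of its underside, z up.
- tape_roll: roll of black tape lying flat, 58x56x19 mm, bystander, to be left alone. Origin: centre of its underside.
- solder_tin: round tin, 64 mm across, 24 mm high, bystander, to be left alone. Origin: centre of its underside.
- tea_mug: white mug with a handle, 83x113x93 mm, bystander, to be left alone. Origin: centre of its underside.
- eraser: small eraser, 22x48x12 mm, bystander, to be left alone. Origin: centre of its underside.

How it is judged (in metres and radians):
On the way, in this order (a step that is already met when the one before it is completed fails the run):
1. attenuator stands in the fixed cup, termination in the sliding cup, both let go, the section still in its first hole (horizontal distance between attenuator and fixed_cup below 0.01 m and z of attenuator in the frame of fixed_cup between -0.004 and 0.004 m and angle between each of attenuator, load's own z axis and vertical below 0.12 rad and horizontal distance between load and sliding_cup below 0.01 m and z of load in the frame of sliding_cup between -0.004 and 0.004 m and contact force between the fingers and attenuator below 0.1 N and contact force between the fingers and load below 0.1 N and value of joint section between -0.006 and 0.006 m), for 0.2 s.
2. the plunger is pulled up (value of joint plunger above 0.007 m and value of joint section below 0.03 m), for 0.05 s.
At the end, for the whole second after the job is handed in: Section at the next hole (0.045 m, within 4 mm), pin home (plunger up < 2 mm) and at rest, fingers holding the knob (> 1.5 N); attenuator upright in the fixed cup, termination upright in the sliding cup (each within 10 mm of the cup's centre and 4 mm of its floor) (value of joint section between 0.041 and 0.049 m and value of joint plunger below 0.002 m and contact force between the fingers and knob above 1.5 N and linear speed of knob below 0.01 m/s and horizontal distance between attenuator and fixed_cup below 0.01 m and z of attenuator in the frame of fixed_cup between -0.004 and 0.004 m and angle between each of attenuator, load's own z axis and vertical below 0.12 rad and horizontal distance between load and sliding_cup below 0.01 m and z of load in the frame of sliding_cup between -0.004 and 0.004 m); the arm keeps its last pose, push and grip.
It fails at once if attenuator or termination tipped over (angle between any of attenuator, load's own z axis and vertical above 0.9 rad).
It fails at once if a bystander disturbed (distance of any of tape_roll, solder_tin, tea_mug, eraser from where it was at the start of the episode above 0.03 m).
It also fails if it takes over 69 s, if anything falls off the work surface, if the arm or the gripper's body presses on something with over 40 N, if the wrist force passes 120 N, or if a joint passes its speed limit or range.

## Working session

There is one attempt and no reset: what is moved stays moved. The work goes in short steps, Python scripts to look and compute and a tool call to move; the robot and the scene stay as the last step left them, time stands still between calls to the robot, and variables do not carry over. Pictures are saved under pics/ and viewed, at most 13 in all, crops included, and the job is handed in when it is done.

Besides the shell and the picture viewer there is one more tool, called after ">>>" as a command line: name --pt "numbers of a row" for each row, then --argument value for the rest. carry_out: Moves the arm, as the interface text tells. Its arguments: {"type":"object","properties":{"deltas":{"type":"array","items":{"type":"array","items":{"type":"number"}}}},"required":["deltas"]}

```bash
mkdir -p pics
cat > h.py <<'E'
import numpy as np, cv2, pickle
from rig import manip, eyes, ticket
def snap(n,save=None):
    s=eyes.snapshot(n)
    if save: cv2.imwrite('pics/'+save,s['image'])
    pickle.dump(s,open(f'{n}.pkl','wb'))
    return s
def load(n): return pickle.load(open(f'{n}.pkl','rb'))
def rays(s,uv):
    uv=np.atleast_2d(np.float64(uv)); K=s['K']
    p=cv2.undistortPoints(uv[:,None],K,np.array([s['k1'],0,0,0.]))[:,0]
    R=cv2.Rodrigues(np.float64(s['rvec']))[0]; t=np.float64(s['tvec']).ravel()
    d=np.c_[p,np.ones(len(p))]@R
    return -R.T@t,d
def onplane(s,uv,z):
    c,d=rays(s,uv); return c+d*((z-c[2])/d[:,2])[:,None]
def pts(s):
    v,u=np.nonzero(s['depth']>0); c,d=rays(s,np.c_[u,v]); return u,v,c+d*s['depth'][v,u][:,None]
E
python3 - <<'E'
from h import *
for n in('scene','side','wrist'):
    s=snap(n,n+'0.png'); print(n,s['K'][0],s['k1'],rays(s,[[320,240]]))
print(manip.get_obs())
E
```

```text
scene [443.77825494   0.         318.17749561] -0.005894769752837915 (array([ 0.12913182, -0.37610815,  0.81316756]), array([[ 0.50785674,  0.40403394, -0.76082547]]))
side [525.41012188   0.         319.01668388] -0.09559555279178071 (array([ 0.53090542, -1.04053347,  0.48299778]), array([[ 0.06751337,  0.92385556, -0.37674669]]))
wrist [423.01341892   0.         321.29184752] -0.015740851393650935 (array([0.10125715, 0.49365789, 0.37287162]), array([[ 0.2625426 , -0.09358632, -0.96060114]]))
{'t': 0.15, 'joints': array([ 7.11611131e+01,  1.22189248e+01, -1.99878684e+00,  7.58318552e+01,
       -1.83417428e-03,  9.00018349e+01]), 'dq': array([ 0.05586128,  0.01080037,  0.1251227 ,  0.05803789, -0.06366188,
       -0.03975942]), 'effort': array([-3.23300112e-03, -6.86403179e+01,  4.87251341e+01,  1.30316138e-02,
       -3.10818459e-04, -6.21223990e-06]), 'position': array([0.16137879, 0.47296326, 0.23093291]), 'tcp_rot': array([[-9.46419985e-01,  3.22938305e-01, -2.49051379e-04],
       [ 3.22938400e-01,  9.46419623e-01, -8.29097016e-04],
       [-3.20400733e-05, -8.65102239e-04, -9.99999625e-01]]), 'force': array([-0.43170792,  0.59088454, -0.74469948]), 'ft_torque': array([-0.04187909,  0.04976656, -0.00466351]), 'gripper_force': 0.0, 'opening': 1.0023690989490854}
```

View pics/scene0.png

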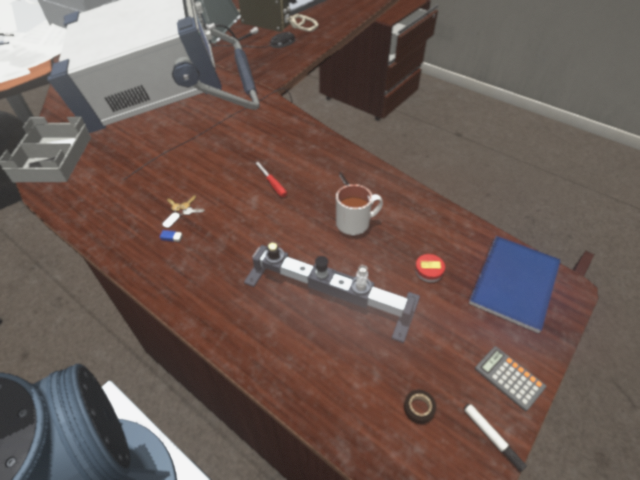

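View pics/side0.png

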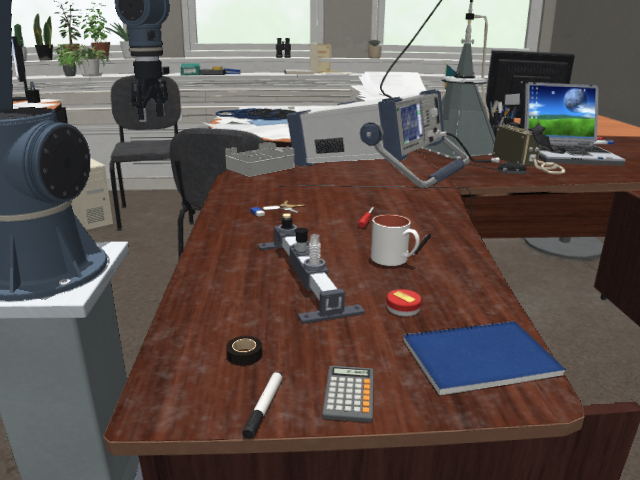

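The scene view shows the termination at about (273,248), the knob at (321,263), the attenuator at (362,276), and the mug behind the rail at (355,210). The side view shows the same row along x≈285–330.

Run:
```python
from h import *
s=load('scene')
P=onplane(s,[[273,246],[321,261],[363,268]],0.096)
for uv,z in(((273,246),.091),((321,261),.096),((363,268),.116)): print(onplane(s,[uv],z)[0])
u,v,X=pts(s)
m=(u>240)&(u<425)&(v>235)&(v<345)
u,v,X=u[m],v[m],X[m]
# tube top
t=(abs(X[:,2]-.046)<.006); print('z hist',np.histogram(X[:,2],bins=np.arange(-.01,.13,.01)))
top=X[t]; c=top[:,:2].mean(0); d=np.linalg.svd(top[:,:2]-c,full_matrices=False)[2][0]; d*=np.sign(d[1]); print('axis',d,np.degrees(np.arctan2(d[1],d[0])),c)
for lo,hi,box in((.086,.1,(260,285)),(.088,.1,(308,335)),(.1,.125,(350,375))):
    k=(X[:,2]>lo)&(X[:,2]<hi)&(u>box[0])&(u<box[1]); print(k.sum(),X[k].mean(0),np.ptp(X[k],0), u[k].mean(),v[k].mean())
im=s['image'];cv2.imwrite('pics/c.png',cv2.resize(im[230:345,240:425],None,fx=4,fy=4,interpolation=cv2.INTER_CUBIC))
s=load('side');im=s['image'];cv2.imwrite('pics/c2.png',cv2.resize(im[200:325,250:375],None,fx=4.8,fy=4.8,interpolation=cv2.INTER_CUBIC))
```

```text
[0.53717548 0.0758656  0.091     ]
[ 0.5647092  -0.03159576  0.096     ]
[ 0.58922406 -0.11685853  0.116     ]
z hist (array([10299,  5498,   262,   510,   446,  1584,   667,   211,    89,
         124,   190,    59,    34,     0]), array([-0.01,  0.  ,  0.01,  0.02,  0.03,  0.04,  0.05,  0.06,  0.07,
        0.08,  0.09,  0.1 ,  0.11,  0.12,  0.13]))
axis [-0.25854233  0.96599993] 104.98358653088323 [ 0.5722539  -0.06862323]
52 [0.53627409 0.07621574 0.08996113] [0.01805432 0.01647924 0.00793437] 272.63461538461536 246.5
129 [ 0.56539537 -0.03254029  0.09495444] [0.0286818  0.0281241  0.00948811] 321.5736434108527 261.3410852713178
93 [ 0.58699792 -0.11768654  0.10815504] [0.01760845 0.01824766 0.01756484] 362.44086021505376 271.3225806451613
```

View pics/c.png

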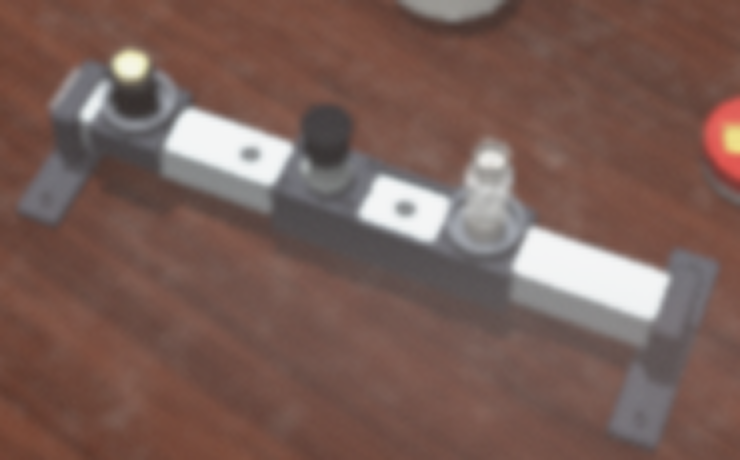

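View pics/c2.png

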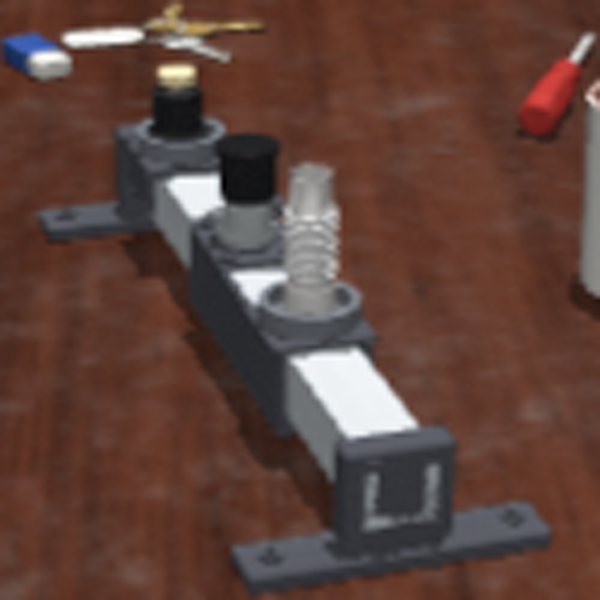

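Heights and spacings fit the given sizes: load to knob is 112 mm, knob to attenuator 88 mm, with the rail axis at about 105°. I'll turn the tool so that its x runs along the rail and its y across it, then move over the load.

>>> carry_out --pt "0 0 0 0 0 0.14 1" --pt "0 0 0 0 0 0.14 1" --pt "0 0 0 0 0 0.14 1" --pt "0 0 0 0 0 0.14 1" --pt "0 0 0 0 0 0.14 1" --pt "0 0 0 0 0 0.14 1" --pt "0 0 0 0 0 0.14 1" --pt "0 0 0 0 0 0 1" --pt "-3 1.6 0 0 0 0 1" --pt "-3 1.6 0 0 0 0 1" --pt "-3 1.6 0 0 0 0 1" --pt "-3 1.6 0 0 0 0 1"

```text
t: 1.35
position: [0.255, 0.3728, 0.2312]
tcp_rot: [[-0.264, 0.964, -0.0], [0.964, 0.264, -0.0], [-0.0, -0.0, -1.0]]
force: [0.0, 0.4, 0.0]
opening: 1.002
gripper_force: 0.0
```

>>> carry_out --pt "-3 1.6 0 0 0 0 1" --pt "-3 1.6 0 0 0 0 1" --pt "-3 1.6 0 0 0 0 1" --pt "-3 1.6 0 0 0 0 1" --pt "-3 1.6 0 0 0 0 1" --pt "-3 1.6 0 0 0 0 1" --pt "-3 1.6 0 0 0 0 1" --pt "-3 1.6 0 0 0 0 1" --pt "-3 1.6 0 0 0 0 1" --pt "-3 1.6 0 0 0 0 1" --pt "0 0 0 0 0 0 1" --pt "0 0 0 0 0 0 1"

```text
t: 2.55
position: [0.4867, 0.1251, 0.231]
tcp_rot: [[-0.261, 0.965, -0.001], [0.965, 0.261, -0.0], [0.0, -0.001, -1.0]]
force: [-0.2, 0.2, -0.6]
opening: 1.001
gripper_force: 0.0
```

```bash
cat >> h.py <<'E'
def state(tgt=None):
    o=manip.get_obs(); R=o['tcp_rot']; print('t',o['t'],'p',o['position'].round(4),'x',R[:,0].round(4),'z',R[:,2].round(4),'F',o['force'].round(1),'open',round(o['opening'],3),'gf',round(o['gripper_force'],1))
    if tgt is not None: print('delta cm (tool)',(R.T@(np.array(tgt)-o['position'])*100).round(2))
    return o
E
python3 - <<'E'
from h import *
state([.5363,.0762,.2])
s=snap('wrist','w1.png')
u,v,X=pts(s)
for c,r,lo,hi in(((.5363,.0762),.03,.084,.1),((.565,-.032),.03,.09,.1),((.5875,-.117),.03,.109,.125)):
    k=(np.hypot(X[:,0]-c[0],X[:,1]-c[1])<r)&(X[:,2]>lo)&(X[:,2]<hi); 
    if k.sum(): print(k.sum(),np.median(X[k],0),(X[k].min(0)+X[k].max(0))/2,np.ptp(X[k],0),u[k].mean(),v[k].mean())
E
```

```text
t 2.55 p [0.4867 0.1251 0.231 ] x [-2.610e-01  9.653e-01  2.000e-04] z [-7.e-04 -0.e+00 -1.e+00] F [-0.2  0.2 -0.6] open 1.001 gf 0.0
delta cm (tool) [-6.02  3.52  3.1 ]
506 [0.5383774  0.07830341 0.09032081] [0.53871712 0.07768016 0.0882317 ] [0.01766206 0.01799515 0.00840096] 371.5790513833992 294.8794466403162
```

View pics/w1.png

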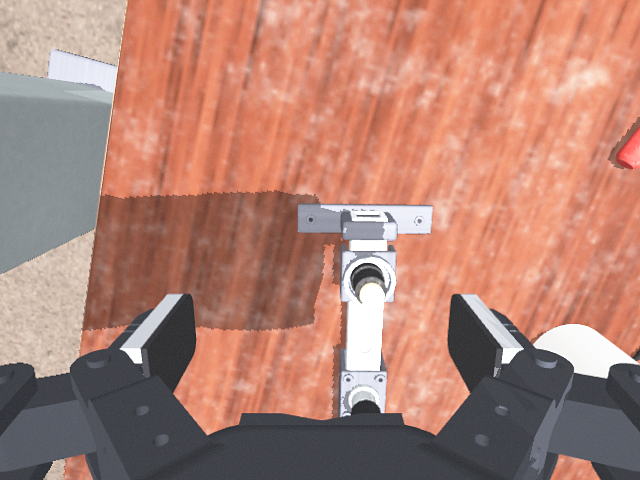

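The wrist view shows the load top at (371,294) inside its cup, rim centre about (369,281). The knob is at (365,405), the tube runs straight down the image, and the mug is at right (575,360). I'll check the cup centre and the mug clearance.

Run:
```python
from h import *
s=load('wrist')
print('cup',onplane(s,[[369,281]],.062),'load brass',onplane(s,[[371.5,291.5]],.091))
a=np.array([-.2598,.9657]);p=np.array([.9657,.2598]);k0=np.array([.5663,-.0315])
def rf(X): d=X[:,:2]-k0; return np.c_[d@a,d@p]
u,v,X=pts(s); 
q=rf(X);t=(abs(X[:,2]-.046)<.004)&(abs(q[:,1])<.025)&(q[:,0]>0)&(q[:,0]<.16)
c=X[t,:2].mean(0);d=np.linalg.svd(X[t,:2]-c,full_matrices=False)[2][0];print('tube wrist',c,rf(c[None]),np.degrees(np.arctan2(*d[::-1])))
s=load('scene');u,v,X=pts(s);q=rf(X)
for n,lo,b in(('mug',.02,(330,385,183,237)),('tin',.01,(412,448,250,285)),('tape',.01,(400,440,385,425))):
    k=(X[:,2]>lo)&(X[:,2]<.12)&(u>b[0])&(u<b[1])&(v>b[2])&(v<b[3]);print(n,q[k].min(0),q[k].max(0))
im=load('wrist')['image'];cv2.imwrite('pics/w1c.png',cv2.resize(im[240:330,320:420],None,fx=6,fy=6,interpolation=cv2.INTER_CUBIC))
```

```text
cup [[0.53960828 0.07805016 0.062     ]] load brass [[0.5372914  0.08100663 0.091     ]]
tube wrist [0.54478179 0.05802367] [[0.09204344 0.00247811]] -75.42492649581375
mug [-0.05627143  0.16396843] [0.04574969 0.24922663]
tin [-0.23813538  0.10165444] [-0.17528077  0.16716662]
tape [-0.29364875 -0.20466312] [-0.23822305 -0.14820339]
```

View pics/w1c.png

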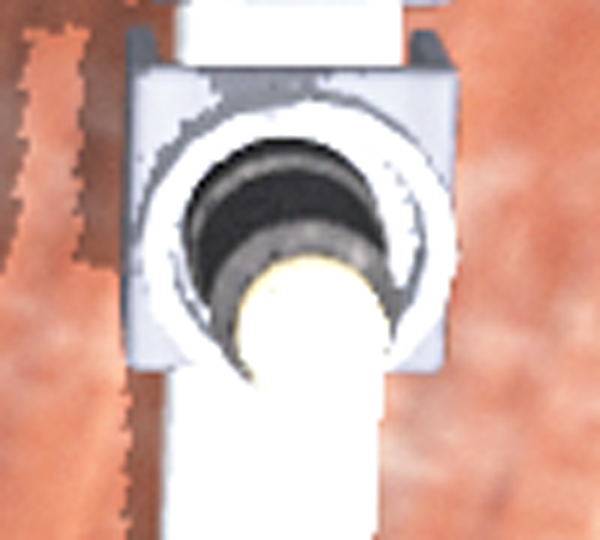

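>>> carry_out --pt "-2 1.2 0 0 0 0 1" --pt "-2 1.2 0 0 0 0 1" --pt "-1.93 1.3 0 0 0 0 1" --pt "0 0 2.5 0 0 0 1" --pt "0 0 2.5 0 0 0 1" --pt "0 0 2.5 0 0 0 1" --pt "0 0 2.5 0 0 0 1" --pt "0 0 2 0 0 0 1" --pt "0 0 2 0 0 0 1" --pt "0 0 1.4 0 0 0 1" --pt "0 0 1 0 0 0 1" --pt "0 0 0 0 0 0 1"

```text
t: 3.8
position: [0.5367, 0.0784, 0.0664]
tcp_rot: [[-0.261, 0.965, -0.002], [0.965, 0.261, -0.0], [0.0, -0.002, -1.0]]
force: [-0.1, 0.5, -0.3]
opening: 1.003
gripper_force: 0.0
```

>>> carry_out --pt "0 0 0 0 0 0 0.5" --pt "0 0 0 0 0 0 0.4" --pt "0 0 0 0 0 0 0.35" --pt "0 0 0 0 0 0 0.2" --pt "0 0 0 0 0 0 0.2" --pt "0 0 0 0 0 0 0.2" --pt "0 0 0 0 0 0 0.2" --pt "0 0 0 0 0 0 0.2"

```text
t: 4.6
position: [0.5378, 0.0778, 0.068]
tcp_rot: [[-0.259, 0.966, 0.001], [0.966, 0.259, 0.0], [-0.0, 0.001, -1.0]]
force: [-3.2, -0.1, 8.9]
opening: 0.259
gripper_force: 58.6
```

Run:
```python
from h import *
state([.538,.0775,.067])
```

```text
t 4.6 p [0.5378 0.0778 0.068 ] x [-0.259   0.9659 -0.    ] z [ 6.e-04  1.e-04 -1.e+00] F [-3.2 -0.1  8.9] open 0.259 gf 58.6
delta cm (tool) [-0.04  0.01  0.1 ]
```

>>> carry_out --pt "0 0 -0.5 0 0 0 0.2" --pt "0 0 -1 0 0 0 0.2" --pt "0 0 -1.5 0 0 0 0.2" --pt "0 0 -1.5 0 0 0 0.2" --pt "0 0 -1 0 0 0 0.2" --pt "0 0 -0.5 0 0 0 0.2" --pt "0 0 0 0 0 0 0.2"

```text
t: 5.3
position: [0.538, 0.0779, 0.1279]
tcp_rot: [[-0.259, 0.966, 0.001], [0.966, 0.259, 0.0], [-0.0, 0.001, -1.0]]
force: [1.2, -0.4, -0.9]
opening: 0.259
gripper_force: 58.8
```

Run:
```python
from h import *
state()
a=snap('side')['image'];b=snap('wrist')['image']
c=cv2.resize(a[150:290,240:380],(560,560),interpolation=cv2.INTER_CUBIC)
d=cv2.resize(b[200:480,250:480],(230,280))
o=np.zeros((560,800,3),np.uint8);o[:,:560]=c;o[:280,565:795]=d
cv2.imwrite('pics/l1.png',o)
```

```text
t 5.3 p [0.538  0.0779 0.1279] x [-2.590e-01  9.659e-01 -1.000e-04] z [ 1.e-03  2.e-04 -1.e+00] F [ 1.2 -0.4 -0.9] open 0.259 gf 58.8
```

View pics/l1.png

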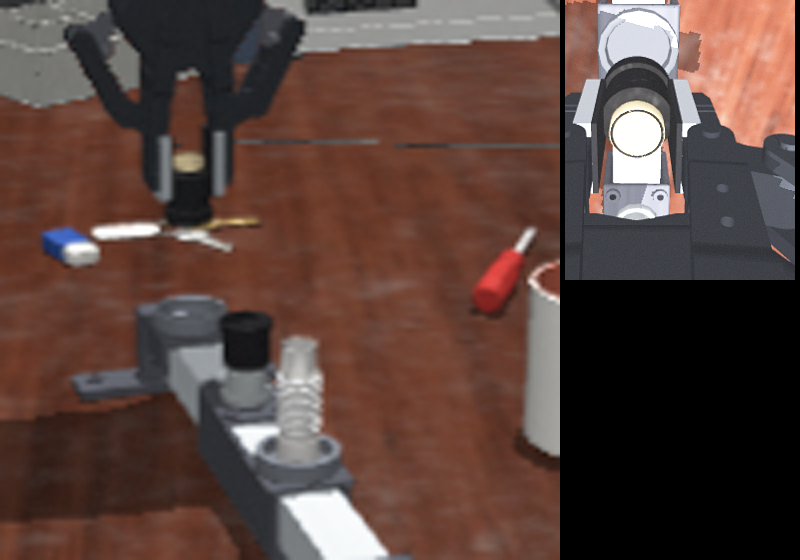

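The load is held upright and the cup is empty. I'll park the load on the desk on the near side.

>>> carry_out --pt "-1 -3 0 0 0 0 0.2" --pt "-1 -3 0 0 0 0 0.2" --pt "-1 -3 0 0 0 0 0.2" --pt "-1 -3 0 0 0 0 0.2" --pt "0 0 1.5 0 0 0 0.2" --pt "0 0 2 0 0 0 0.2" --pt "0 0 2 0 0 0 0.2" --pt "0 0 2 0 0 0 0.2" --pt "0 0 1.5 0 0 0 0.2" --pt "0 0 1 0 0 0 0.2" --pt "0 0 0.7 0 0 0 0.2" --pt "0 0 0.3 0 0 0 0.2"

```text
t: 6.6
position: [0.4319, 0.0081, 0.0168]
tcp_rot: [[-0.259, 0.966, -0.001], [0.966, 0.259, -0.0], [0.0, -0.001, -1.0]]
force: [0.4, -0.1, 0.0]
opening: 0.254
gripper_force: 58.9
```

>>> carry_out --pt "0 0 0 0 0 0 0.2" --pt "0 0 0.1 0 0 0 0.2" --pt "0 0 0.1 0 0 0 0.2" --pt "0 0 0 0 0 0 0.2"

```text
t: 7.0
position: [0.4323, 0.0081, 0.0155]
tcp_rot: [[-0.259, 0.966, 0.0], [0.966, 0.259, -0.0], [-0.0, 0.0, -1.0]]
force: [1.0, -0.6, 0.4]
opening: 0.257
gripper_force: 58.9
```

>>> carry_out --pt "0 0 0.1 0 0 0 0.2" --pt "0 0 0.1 0 0 0 0.2" --pt "0 0 0 0 0 0 0.2"

```text
t: 7.3
position: [0.4324, 0.0081, 0.0139]
tcp_rot: [[-0.259, 0.966, 0.001], [0.966, 0.259, -0.0], [-0.0, 0.001, -1.0]]
force: [-5.7, 0.2, 16.6]
opening: 0.26
gripper_force: 61.3
```

Contact on the desk. I'll ease off, open and rise.

>>> carry_out --pt "0 0 -0.05 0 0 0 0.2" --pt "0 0 0 0 0 0 0.35" --pt "0 0 0 0 0 0 0.5" --pt "0 0 0 0 0 0 0.8" --pt "0 0 0 0 0 0 1" --pt "0 0 0 0 0 0 1" --pt "0 0 -2 0 0 0 1" --pt "0 0 -4 0 0 0 1" --pt "0 0 -4 0 0 0 1" --pt "0 0 -4 0 0 0 1" --pt "0 0 -2 0 0 0 1" --pt "0 0 0 0 0 0 1"

```text
t: 8.5
position: [0.4337, 0.0082, 0.1765]
tcp_rot: [[-0.259, 0.966, 0.005], [0.966, 0.259, 0.0], [-0.001, 0.005, -1.0]]
force: [0.4, 0.3, -1.8]
opening: 1.001
gripper_force: 0.0
```

Run:
```python
from h import *
state([.5895,-.1160,.2])
s=snap('wrist','w2.png')
u,v,X=pts(s); k=(np.hypot(X[:,0]-.432,X[:,1]-.008)<.03)&(X[:,2]>.03)&(X[:,2]<.045);print(k.sum(),(X[k].min(0)+X[k].max(0))/2,np.ptp(X[k],0))
```

```text
t 8.5 p [0.4337 0.0082 0.1765] x [-0.259   0.9659 -0.0011] z [ 4.7e-03  1.0e-04 -1.0e+00] F [ 0.4  0.3 -1.8] open 1.001 gf 0.0
delta cm (tool) [-16.03  11.84  -2.28]
545 [0.43409217 0.00843459 0.03425449] [0.01805758 0.0182629  0.00841863]
```

Load stands as placed; the wrist camera reads about 1.7 mm high in x. Now on to the attenuator.

>>> carry_out --pt "-1.5 1.2 -1.3 0 0 0 1" --pt "-2.9 2.1 -1 0 0 0 1" --pt "-2.9 2.1 0 0 0 0 1" --pt "-2.9 2.1 0 0 0 0 1" --pt "-2.9 2.1 0 0 0 0 1" --pt "-1.8 1.4 0 0 0 0 1" --pt "-1.1 0.8 0 0 0 0 1" --pt "0 0 0 0 0 0 1" --pt "0 0 0 0 0 0 1" --pt "0 0 0 0 0 0 1"

```text
t: 9.55
position: [0.5868, -0.1153, 0.1964]
tcp_rot: [[-0.259, 0.966, -0.001], [0.966, 0.259, 0.0], [0.0, -0.001, -1.0]]
force: [-0.1, 0.4, 0.1]
opening: 1.0
gripper_force: 0.0
```

Run:
```python
from h import *
state([.589,-.1156,.2])
s=snap('wrist','w3.png')
u,v,X=pts(s); k=(np.hypot(X[:,0]-.589,X[:,1]+.116)<.03)
for lo,hi in((.108,.125),(.112,.12)):
    q=k&(X[:,2]>lo)&(X[:,2]<hi);print(q.sum(),(X[q].min(0)+X[q].max(0))/2,np.median(X[q],0),np.ptp(X[q],0),u[q].mean(),v[q].mean())
```

```text
t 9.55 p [ 0.5868 -0.1153  0.1964] x [-2.594e-01  9.658e-01  5.000e-04] z [-9.e-04  2.e-04 -1.e+00] F [-0.1  0.4  0.1] open 1.0 gf 0.0
delta cm (tool) [-0.09  0.2  -0.36]
392 [ 0.59026704 -0.11679078  0.11281223] [ 0.59045138 -0.11731842  0.11278221] [0.01586036 0.01599843 0.0096092 ] 324.1020408163265 242.73979591836735
221 [ 0.59026704 -0.11679078  0.114812  ] [ 0.59034325 -0.11719706  0.11504648] [0.01586036 0.01599843 0.00560967] 323.9819004524887 243.68325791855204
```

>>> carry_out --pt "-0.19 0.14 0 0 0 0 1" --pt "0 0 1.5 0 0 0 1" --pt "0 0 2.5 0 0 0 1" --pt "0 0 2.5 0 0 0 1" --pt "0 0 2.5 0 0 0 1" --pt "0 0 2 0 0 0 1" --pt "0 0 1.1 0 0 0 1" --pt "0 0 0 0 0 0 1" --pt "0 0 0 0 0 0 0.5" --pt "0 0 0 0 0 0 0.35" --pt "0 0 0 0 0 0 0.25" --pt "0 0 0 0 0 0 0.15"

```text
t: 10.8
position: [0.5898, -0.1174, 0.0764]
tcp_rot: [[-0.259, 0.966, 0.001], [0.966, 0.259, -0.0], [-0.0, 0.001, -1.0]]
force: [-0.3, -0.5, -0.3]
opening: 0.33
gripper_force: 0.0
```

>>> carry_out --pt "0 0 0 0 0 0 0.1" --pt "0 0 0 0 0 0 0.1" --pt "0 0 0 0 0 0 0.1" --pt "0 0 0 0 0 0 0.1" --pt "0 0 0 0 0 0 0.1"

```text
t: 11.3
position: [0.5897, -0.1174, 0.0763]
tcp_rot: [[-0.259, 0.966, 0.001], [0.966, 0.259, -0.0], [-0.0, 0.001, -1.0]]
force: [-0.7, 0.3, 6.0]
opening: 0.229
gripper_force: 58.4
```

>>> carry_out --pt "0 0 -1 0 0 0 0.1" --pt "0 0 -2 0 0 0 0.1" --pt "0 0 -2.5 0 0 0 0.1" --pt "0 0 -1.5 0 0 0 0.1" --pt "1.5 0 -0.5 0 0 0 0.1" --pt "3.5 0 0 0 0 0 0.1" --pt "4 0 0 0 0 0 0.1" --pt "4 0 0 0 0 0 0.1" --pt "4 0 0 0 0 0 0.1" --pt "2.2 0.06 0 0 0 0 0.1" --pt "1 0 0 0 0 0 0.1" --pt "0 0 0 0 0 0 0.1"

```text
t: 12.5
position: [0.5371, 0.0791, 0.1508]
tcp_rot: [[-0.261, 0.965, -0.0], [0.965, 0.261, 0.0], [0.0, -0.0, -1.0]]
force: [-0.5, -1.1, -0.9]
opening: 0.224
gripper_force: 58.6
```

>>> carry_out --pt "0 0 0 0 0 0 0.1" --pt "0 0 0 0 0 0 0.1"

```text
t: 12.7
position: [0.5378, 0.077, 0.1507]
tcp_rot: [[-0.258, 0.966, -0.0], [0.966, 0.258, -0.0], [-0.0, -0.0, -1.0]]
force: [-0.5, -0.7, -0.3]
opening: 0.232
gripper_force: 58.6
```

Run:
```python
from h import *
state([.538,.0778,.08])
a=snap('side')['image'];b=snap('wrist')['image']
c=cv2.resize(a[150:290,240:380],(560,560),interpolation=cv2.INTER_CUBIC)
d=cv2.resize(b[200:480,250:480],(230,280))
o=np.zeros((560,800,3),np.uint8);o[:,:560]=c;o[:280,565:795]=d
cv2.imwrite('pics/l2.png',o)
```

```text
t 12.7 p [0.5378 0.077  0.1507] x [-2.579e-01  9.662e-01 -2.000e-04] z [-1.e-04 -2.e-04 -1.e+00] F [-0.5 -0.7 -0.3] open 0.232 gf 58.6
delta cm (tool) [0.07 0.04 7.07]
```

View pics/l2.png

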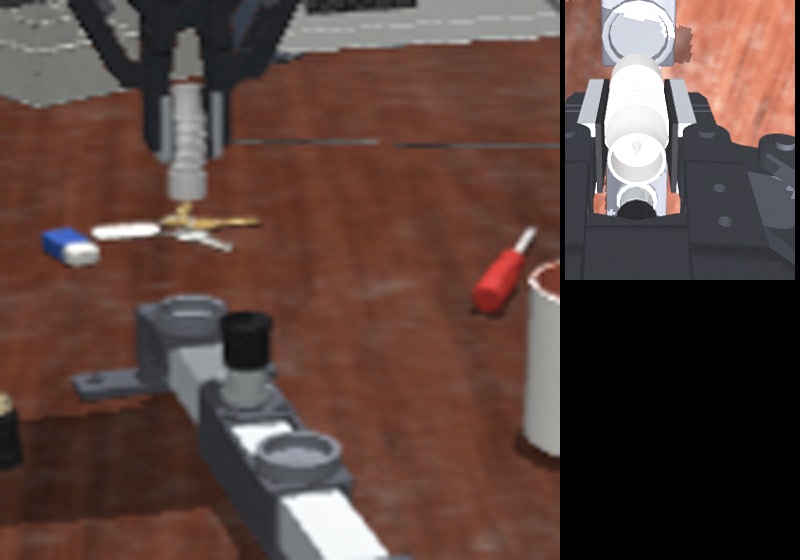

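The attenuator is held upright over the fixed cup, and both cups are empty. In the side crop the cup rims are at (190,308) and (300,455). Lowering now.

>>> carry_out --pt "0.07 0.04 1 0 0 0 0.1" --pt "0 0 2 0 0 0 0.1" --pt "0 0 1.8 0 0 0 0.1" --pt "0 0 1 0 0 0 0.1" --pt "0 0 0.7 0 0 0 0.1" --pt "0 0 0.3 0 0 0 0.1" --pt "0 0 0.2 0 0 0 0.1" --pt "0 0 0.2 0 0 0 0.1" --pt "0 0 0.1 0 0 0 0.1" --pt "0 0 0 0 0 0 0.1"

```text
t: 13.8
position: [0.538, 0.0788, 0.078]
tcp_rot: [[-0.259, 0.966, 0.0], [0.966, 0.259, 0.0], [-0.0, 0.0, -1.0]]
force: [0.1, 0.5, -0.9]
opening: 0.233
gripper_force: 58.6
```

Run:
```python
from h import *
state([.538,.0778,.0763])
s=load('side');print('side cups',onplane(s,[[287.3,226.8],[315,263.7]],.062))
im=s['image']
s=snap('scene');cv2.imwrite('pics/c3.png',np.hstack([cv2.resize(s['image'][240:310,250:380],None,fx=6,fy=6,interpolation=cv2.INTER_CUBIC)]))
```

```text
t 13.8 p [0.538  0.0788 0.078 ] x [-0.259   0.9659 -0.    ] z [ 3.e-04  1.e-04 -1.e+00] F [ 0.1  0.5 -0.9] open 0.233 gf 58.6
delta cm (tool) [-0.09 -0.02  0.17]
side cups [[ 0.53777202  0.07395874  0.062     ]
 [ 0.58855655 -0.12791271  0.062     ]]
```

>>> carry_out --pt "0 0 0.1 0 0 0 0.1" --pt "0 0 0.1 0 0 0 0.1" --pt "0 0 0 0 0 0 0.1"

```text
t: 14.15
position: [0.5381, 0.0788, 0.0764]
tcp_rot: [[-0.259, 0.966, 0.001], [0.966, 0.259, 0.0], [-0.0, 0.001, -1.0]]
force: [-2.5, 0.1, 9.2]
opening: 0.233
gripper_force: 59.1
```

>>> carry_out --pt "0 0 0 0 0 0 0.3" --pt "0 0 0 0 0 0 0.5" --pt "0 0 0 0 0 0 0.8" --pt "0 0 0 0 0 0 1" --pt "0 0 0 0 0 0 1" --pt "0 0 -1.5 0 0 0 1" --pt "0 0 -3 0 0 0 1" --pt "0 0 -3 0 0 0 1" --pt "0 0 -3 0 0 0 1" --pt "0 0 -1.5 0 0 0 1" --pt "-1 -3 0 0 0 0 1" --pt "-1 -3 0 0 0 0 1"

```text
t: 15.35
position: [0.4849, 0.0437, 0.196]
tcp_rot: [[-0.26, 0.966, 0.001], [0.966, 0.26, 0.0], [-0.0, 0.001, -1.0]]
force: [-0.3, -0.1, 0.4]
opening: 0.999
gripper_force: 0.0
```

>>> carry_out --pt "-1 -3 0 0 0 0 1" --pt "-1.1 -3 0 0 0 0 1" --pt "0 0 0 0 0 0 1" --pt "0 0 0 0 0 0 1"

```text
t: 15.75
position: [0.4326, 0.0078, 0.1961]
tcp_rot: [[-0.258, 0.966, 0.001], [0.966, 0.258, 0.0], [-0.0, 0.001, -1.0]]
force: [0.5, 0.7, 0.3]
opening: 1.003
gripper_force: 0.0
```

Run:
```python
from h import *
state([.4324,.0081,.0145])
s=snap('wrist','w4.png')
u,v,X=pts(s); 
for c,lo,hi in(((.433,.008),.03,.045),((.538,.078),.11,.12)):
    k=(np.hypot(X[:,0]-c[0],X[:,1]-c[1])<.03)&(X[:,2]>lo)&(X[:,2]<hi)
    if k.sum(): print(k.sum(),(X[k].min(0)+X[k].max(0))/2,np.ptp(X[k],0))
s=snap('scene');u,v,X=pts(s);k=(np.hypot(X[:,0]-.538,X[:,1]-.078)<.03)&(X[:,2]>.1)&(X[:,2]<.125);print('scene att',k.sum(),X[k].mean(0),np.ptp(X[k],0))
# cup rims from depth in the scene view
for c in((.538,.078),(.589,-.1156)):
    k=(np.hypot(X[:,0]-c[0],X[:,1]-c[1])<.03)&(X[:,2]>.0585)&(X[:,2]<.066);print('rim',k.sum(),(X[k].min(0)+X[k].max(0))/2,np.ptp(X[k],0))
cv2.imwrite('pics/c3.png',cv2.resize(s['image'][235:305,250:380],None,fx=6,fy=6,interpolation=cv2.INTER_CUBIC))
```

```text
t 15.75 p [0.4326 0.0078 0.1961] x [-2.582e-01  9.661e-01 -1.000e-04] z [ 9.e-04  1.e-04 -1.e+00] F [0.5 0.7 0.3] open 1.003 gf 0.0
delta cm (tool) [ 0.03 -0.03 18.16]
480 [0.4333513  0.00828419 0.03414053] [0.01993707 0.01842677 0.00820491]
452 [0.53901712 0.0794274  0.11365569] [0.01713007 0.0158422  0.00730912]
scene att 48 [0.53352422 0.07470664 0.10520443] [0.01872168 0.01685943 0.01579786]
rim 92 [0.53840702 0.07625202 0.06203135] [0.04157161 0.04307608 0.00699313]
rim 109 [ 0.588982   -0.11713292  0.06113189] [0.04260241 0.0414532  0.00507525]
```

View pics/c3.png

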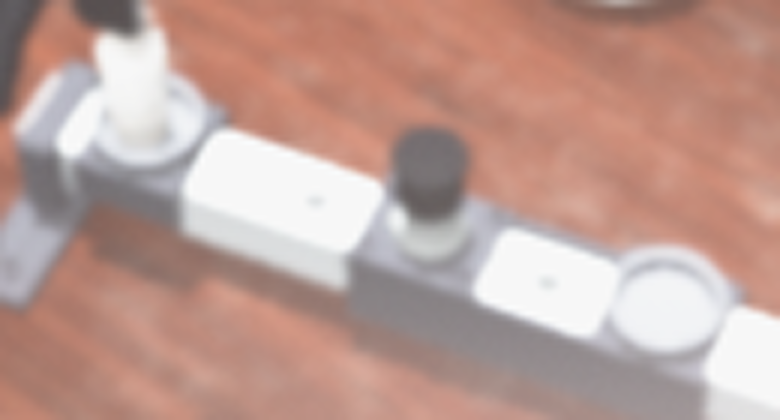

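The rim boxes come out at 42 mm and 199.9 mm apart. Fixed cup is at (0.5384, 0.0765), sliding cup at (0.589, -0.1168). The attenuator stands in the fixed cup and the sliding cup is empty. Next I'll pick up the load.

>>> carry_out --pt "0.03 -0.03 1.5 0 0 0 1" --pt "0 0 3 0 0 0 1" --pt "0 0 3 0 0 0 1" --pt "0 0 3 0 0 0 1" --pt "0 0 3 0 0 0 1" --pt "0 0 2.2 0 0 0 1" --pt "0 0 1.5 0 0 0 1" --pt "0 0 0.8 0 0 0 1" --pt "0 0 0 0 0 0 1" --pt "0 0 0 0 0 0 0.5" --pt "0 0 0 0 0 0 0.4" --pt "0 0 0 0 0 0 0.35"

```text
t: 17.05
position: [0.4328, 0.0083, 0.0164]
tcp_rot: [[-0.259, 0.966, 0.001], [0.966, 0.259, 0.0], [-0.0, 0.001, -1.0]]
force: [-0.3, 0.1, 0.3]
opening: 0.514
gripper_force: 0.0
```

>>> carry_out --pt "0 0 0 0 0 0 0.2" --pt "0 0 0 0 0 0 0.2" --pt "0 0 0 0 0 0 0.2" --pt "0 0 0 0 0 0 0.2" --pt "0 0 0 0 0 0 0.2"

```text
t: 17.55
position: [0.4324, 0.0082, 0.0164]
tcp_rot: [[-0.259, 0.966, 0.001], [0.966, 0.259, -0.0], [-0.0, 0.001, -1.0]]
force: [-4.5, -0.5, 13.5]
opening: 0.251
gripper_force: 58.4
```

>>> carry_out --pt "0 0 -1 0 0 0 0.2" --pt "0 0 -2.5 0 0 0 0.2" --pt "0 0 -3 0 0 0 0.2" --pt "0 0 -3 0 0 0 0.2" --pt "0 0 -2.5 0 0 0 0.2" --pt "-1.2 0.9 -1.4 0 0 0 0.2" --pt "-2.5 1.9 0 0 0 0 0.2" --pt "-3 2.2 0 0 0 0 0.2" --pt "-3 2.2 0 0 0 0 0.2" --pt "-3 2.2 0 0 0 0 0.2" --pt "-2.2 1.6 0 0 0 0 0.2" --pt "-1.2 0.9 0 0 0 0 0.2"

```text
t: 18.75
position: [0.59, -0.1179, 0.15]
tcp_rot: [[-0.258, 0.966, 0.0], [0.966, 0.258, -0.0], [-0.0, 0.0, -1.0]]
force: [0.1, -0.3, -0.5]
opening: 0.257
gripper_force: 59.0
```

>>> carry_out --pt "0 0 0 0 0 0 0.2" --pt "0 0 0 0 0 0 0.2" --pt "0 0 0 0 0 0 0.2"

```text
t: 19.05
position: [0.5882, -0.1158, 0.1502]
tcp_rot: [[-0.259, 0.966, -0.0], [0.966, 0.259, 0.0], [0.0, -0.0, -1.0]]
force: [-0.1, 0.4, -1.6]
opening: 0.251
gripper_force: 59.0
```

Run:
```python
from h import *
state([.589,-.1168,.075])
```

```text
t 19.05 p [ 0.5882 -0.1158  0.1502] x [-2.594e-01  9.658e-01  1.000e-04] z [-1.e-04  1.e-04 -1.e+00] F [-0.1  0.4 -1.6] open 0.251 gf 59.0
delta cm (tool) [-0.12  0.05  7.52]
```

>>> carry_out --pt "-0.08 0.05 1 0 0 0 0.2" --pt "0 0 2 0 0 0 0.2" --pt "0 0 1.5 0 0 0 0.2" --pt "0 0 1 0 0 0 0.2" --pt "0 0 0.6 0 0 0 0.2" --pt "0 0 0.3 0 0 0 0.2" --pt "0 0 0.3 0 0 0 0.2" --pt "0 0 0.3 0 0 0 0.2" --pt "0 0 0.2 0 0 0 0.2" --pt "0 0 0.2 0 0 0 0.2" --pt "0 0 0 0 0 0 0.2"

```text
t: 20.15
position: [0.5895, -0.1171, 0.0756]
tcp_rot: [[-0.259, 0.966, -0.0], [0.966, 0.259, 0.0], [0.0, -0.0, -1.0]]
force: [-0.2, 0.8, -0.7]
opening: 0.249
gripper_force: 59.0
```

Below the rim level with no contact force yet; easing down.

>>> carry_out --pt "0 0 0.15 0 0 0 0.2" --pt "0 0 0.15 0 0 0 0.2" --pt "0 0 0.1 0 0 0 0.2" --pt "0 0 0 0 0 0 0.2"

```text
t: 20.55
position: [0.5895, -0.117, 0.0717]
tcp_rot: [[-0.259, 0.966, -0.0], [0.966, 0.259, 0.0], [0.0, -0.0, -1.0]]
force: [-0.3, 0.8, -1.2]
opening: 0.256
gripper_force: 59.0
```

>>> carry_out --pt "0 0 0.1 0 0 0 0.2" --pt "0 0 0.07 0 0 0 0.2" --pt "0 0 0 0 0 0 0.2"

```text
t: 20.85
position: [0.5896, -0.1171, 0.0705]
tcp_rot: [[-0.259, 0.966, 0.0], [0.966, 0.259, -0.0], [-0.0, 0.0, -1.0]]
force: [-1.4, 0.8, 5.0]
opening: 0.254
gripper_force: 59.8
```

Seated. Release, rise, and move over the knob.

>>> carry_out --pt "0 0 0 0 0 0 0.35" --pt "0 0 0 0 0 0 0.5" --pt "0 0 0 0 0 0 0.8" --pt "0 0 0 0 0 0 1" --pt "0 0 0 0 0 0 1" --pt "0 0 -2 0 0 0 1" --pt "0 0 -3 0 0 0 1" --pt "0 0 -3 0 0 0 1" --pt "0 0 -2 0 0 0 1" --pt "2.5 0 -1 0 0 0 1" --pt "3.5 0 0 0 0 0 1" --pt "2.8 0 0 0 0 0 1"

```text
t: 22.05
position: [0.5665, -0.0309, 0.1805]
tcp_rot: [[-0.259, 0.966, 0.001], [0.966, 0.259, 0.0], [-0.0, 0.001, -1.0]]
force: [-0.1, 0.3, 0.1]
opening: 1.003
gripper_force: 0.0
```

>>> carry_out --pt "0 0 0 0 0 0 1" --pt "0 0 0 0 0 0 1" --pt "0 0 0 0 0 0 1"

```text
t: 22.35
position: [0.5669, -0.0326, 0.1801]
tcp_rot: [[-0.259, 0.966, 0.0], [0.966, 0.259, -0.0], [-0.0, 0.0, -1.0]]
force: [-0.1, -0.1, -0.3]
opening: 1.0
gripper_force: 0.0
```

Run:
```python
from h import *
o=state([.5662,-.0318,.063])
for n in('wrist','scene','side'):
    s=snap(n,n+'5.png');u,v,X=pts(s)
    for nm,c,lo,hi in(('knob',(.566,-.032),.091,.1),('load',(.589,-.117),.085,.097),('att',(.538,.078),.111,.12),('rimS',(.589,-.117),.0585,.066)):
        k=(np.hypot(X[:,0]-c[0],X[:,1]-c[1])<.03)&(X[:,2]>lo)&(X[:,2]<hi)
        if k.sum()>5: print(n,nm,k.sum(),((X[k].min(0)+X[k].max(0))/2).round(4),np.ptp(X[k],0).round(4))
a=load('side')['image'];cv2.imwrite('pics/l3.png',cv2.resize(a[180:300,240:360],(600,600),interpolation=cv2.INTER_CUBIC))
```

```text
t 22.35 p [ 0.5669 -0.0326  0.1801] x [-2.586e-01  9.660e-01 -2.000e-04] z [ 1.e-04 -2.e-04 -1.e+00] F [-0.1 -0.1 -0.3] open 1.0 gf 0.0
delta cm (tool) [ 0.1  -0.05 11.71]
wrist knob 1847 [ 0.5682 -0.0314  0.0944] [0.0275 0.0276 0.0064]
wrist load 642 [ 0.5912 -0.1174  0.0888] [0.0174 0.0177 0.0075]
wrist att 180 [0.5398 0.0762 0.114 ] [0.0154 0.0101 0.0059]
wrist rimS 1079 [ 0.5903 -0.1151  0.0623] [0.0412 0.0391 0.0074]
scene knob 123 [ 0.5658 -0.0318  0.0945] [0.0273 0.0253 0.0069]
scene load 61 [ 0.5901 -0.1176  0.0888] [0.0179 0.0175 0.0072]
scene att 24 [0.538  0.0796 0.1142] [0.016  0.018  0.0056]
scene rimS 125 [ 0.5876 -0.117   0.0617] [0.0387 0.0411 0.0064]
side knob 71 [ 0.5661 -0.0338  0.0945] [0.0266 0.0268 0.0064]
side load 49 [ 0.5889 -0.121   0.0888] [0.0159 0.0186 0.0075]
side att 27 [0.5378 0.0787 0.1136] [0.0136 0.0205 0.0046]
side rimS 116 [ 0.5881 -0.1211  0.0621] [0.0405 0.0354 0.0071]
```

View pics/l3.png

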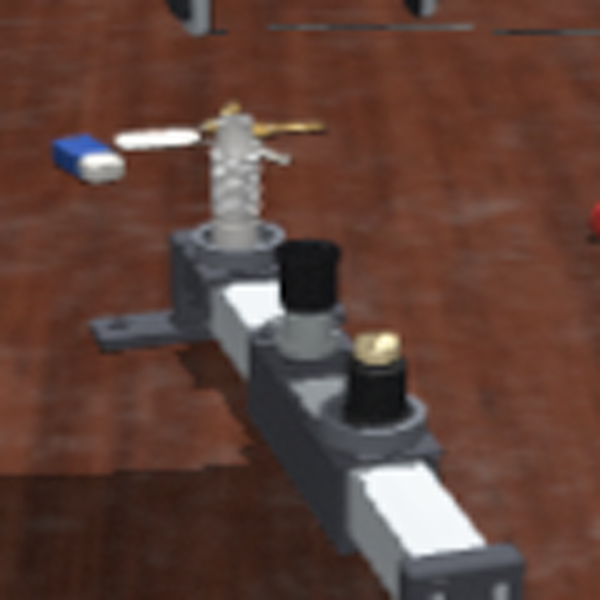

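Both parts stand upright in the swapped cups. Now down to the knob.

>>> carry_out --pt "0.06 -0.04 1.5 0 0 0 1" --pt "0 0 2.5 0 0 0 1" --pt "0 0 2.5 0 0 0 1" --pt "0 0 2.5 0 0 0 1" --pt "0 0 1.6 0 0 0 1" --pt "0 0 1 0 0 0 1" --pt "0 0 0 0 0 0 1" --pt "0 0 0 0 0 0 0.5" --pt "0 0 0 0 0 0 0.4" --pt "0 0 0 0 0 0 0.35" --pt "0 0 0 0 0 0 0.2" --pt "0 0 0 0 0 0 0.2"

```text
t: 23.7
position: [0.5668, -0.0316, 0.0649]
tcp_rot: [[-0.259, 0.966, 0.002], [0.966, 0.259, 0.0], [-0.0, 0.001, -1.0]]
force: [-0.9, 0.3, 5.8]
opening: 0.298
gripper_force: 58.4
```

>>> carry_out --pt "0 0 0 0 0 0 0.15" --pt "0 0 0 0 0 0 0.15" --pt "0 0 0 0 0 0 0.15"

```text
t: 24.0
position: [0.5668, -0.0316, 0.0648]
tcp_rot: [[-0.259, 0.966, 0.001], [0.966, 0.259, -0.0], [-0.0, 0.001, -1.0]]
force: [-1.2, -0.2, 5.5]
opening: 0.298
gripper_force: 58.4
```

Gripped. Pull up about 13 mm.

>>> carry_out --pt "0 0 -0.3 0 0 0 0.15" --pt "0 0 -0.4 0 0 0 0.15" --pt "0 0 -0.4 0 0 0 0.15" --pt "0 0 -0.25 0 0 0 0.15" --pt "0 0 0 0 0 0 0.15" --pt "0 0 0 0 0 0 0.15"

```text
t: 24.6
position: [0.5664, -0.0315, 0.0776]
tcp_rot: [[-0.259, 0.966, 0.0], [0.966, 0.259, 0.0], [-0.0, 0.0, -1.0]]
force: [7.1, 0.4, -8.3]
opening: 0.297
gripper_force: 59.2
```

Run:
```python
from h import *
o=state()
s=snap('side');u,v,X=pts(s)
k=(np.hypot(X[:,0]-.566,X[:,1]+.033)<.013)&(X[:,2]>.06)&(X[:,2]<.115);h=np.sort(X[k][:,2]);print(h[[0,-1]])
cv2.imwrite('pics/l4.png',cv2.resize(s['image'][180:300,240:360],(600,600),interpolation=cv2.INTER_CUBIC))
```

```text
t 24.6 p [ 0.5664 -0.0315  0.0776] x [-0.2591  0.9658 -0.    ] z [ 4.e-04  1.e-04 -1.e+00] F [ 7.1  0.4 -8.3] open 0.297 gf 59.2
[0.06015089 0.11466093]
```

View pics/l4.png

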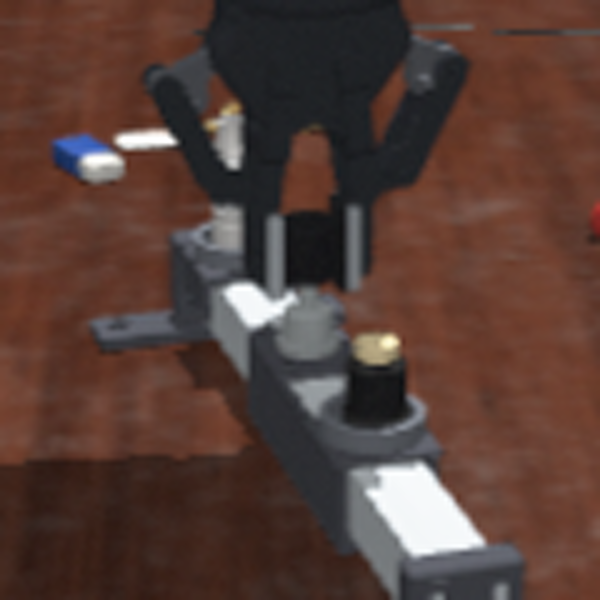

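The knob is raised, with a clear gap above the housing (crop 310,290). Slide out 40 mm gently, then check.

>>> carry_out --pt "-0.2 0 0 0 0 0 0.15" --pt "-0.3 0 0 0 0 0 0.15" --pt "-0.5 0 0 0 0 0 0.15" --pt "-0.5 0 0 0 0 0 0.15" --pt "-0.5 0 0 0 0 0 0.15" --pt "-0.5 0 0 0 0 0 0.15" --pt "-0.5 0 0 0 0 0 0.15" --pt "-0.5 0 0 0 0 0 0.15" --pt "-0.3 0 0 0 0 0 0.15" --pt "-0.2 0 0 0 0 0 0.15" --pt "0 0 0 0 0 0 0.15" --pt "0 0 0 0 0 0 0.15"

```text
t: 25.85
position: [0.5764, -0.0701, 0.0774]
tcp_rot: [[-0.259, 0.966, -0.0], [0.966, 0.259, 0.0], [0.0, -0.0, -1.0]]
force: [4.0, 1.5, -4.8]
opening: 0.291
gripper_force: 59.2
```

Run:
```python
from h import *
o=state(np.array([.5664,-.0315,.0776])-.045*np.array([-.259,.966,0]))
```

```text
t 25.85 p [ 0.5764 -0.0701  0.0774] x [-2.590e-01  9.659e-01  3.000e-04] z [-4.e-04  2.e-04 -1.e+00] F [ 4.   1.5 -4.8] open 0.291 gf 59.2
delta cm (tool) [-0.51  0.03 -0.02]
```

>>> carry_out --pt "-0.25 0 0 0 0 0 0.15" --pt "-0.25 0 0 0 0 0 0.15" --pt "0 0 0 0 0 0 0.15" --pt "0 0 0.3 0 0 0 0.15" --pt "0 0 0.3 0 0 0 0.15" --pt "0 0 0 0 0 0 0.15"

```text
t: 26.45
position: [0.5777, -0.0751, 0.0711]
tcp_rot: [[-0.259, 0.966, -0.0], [0.966, 0.259, -0.0], [-0.0, -0.0, -1.0]]
force: [2.8, 1.3, -6.5]
opening: 0.293
gripper_force: 59.3
```

Run:
```python
from h import *
o=state(np.array([.5664,-.0315,.0776])-.045*np.array([-.259,.966,0]))
```

```text
t 26.45 p [ 0.5777 -0.0751  0.0711] x [-2.590e-01  9.659e-01 -1.000e-04] z [-3.e-04 -1.e-04 -1.e+00] F [ 2.8  1.3 -6.5] open 0.293 gf 59.3
delta cm (tool) [ 0.    0.03 -0.65]
```

At 6 mm up the spring still pulls freely, so the pin is entering the hole. Lowering fully.

>>> carry_out --pt "0 0 0.2 0 0 0 0.15" --pt "0 0 0.2 0 0 0 0.15" --pt "0 0 0.2 0 0 0 0.15" --pt "0 0 0.1 0 0 0 0.15" --pt "0 0 0 0 0 0 0.15" --pt "0 0 0 0 0 0 0.15"

```text
t: 27.05
position: [0.578, -0.0751, 0.0649]
tcp_rot: [[-0.259, 0.966, 0.0], [0.966, 0.259, -0.0], [-0.0, 0.0, -1.0]]
force: [-0.4, 1.6, 1.5]
opening: 0.292
gripper_force: 59.6
```

Run:
```python
from h import *
state()
s=snap('scene');u,v,X=pts(s)
for nm,c,lo,hi in(('load',(.6007,-.1605),.085,.097),('att',(.538,.078),.111,.12),('rimS',(.6007,-.1605),.0585,.066)):
    k=(np.hypot(X[:,0]-c[0],X[:,1]-c[1])<.03)&(X[:,2]>lo)&(X[:,2]<hi)
    if k.sum(): print(nm,k.sum(),((X[k].min(0)+X[k].max(0))/2).round(4),np.ptp(X[k],0).round(4))
```

```text
t 27.05 p [ 0.578  -0.0751  0.0649] x [-2.590e-01  9.659e-01 -2.000e-04] z [ 5.e-04 -1.e-04 -1.e+00] F [-0.4  1.6  1.5] open 0.292 gf 59.6
load 63 [ 0.6014 -0.1611  0.0895] [0.0185 0.0169 0.0078]
att 26 [0.5378 0.078  0.115 ] [0.0173 0.0183 0.0079]
rimS 129 [ 0.5979 -0.1604  0.0621] [0.0389 0.0412 0.0072]
```

The pin is home: height equals the start, the force has turned to an upward push, and the section has moved 45 mm. One small settling push, then hand in.

>>> carry_out --pt "0 0 0.03 0 0 0 0.15" --pt "0 0 0 0 0 0 0.15" --pt "0 0 0 0 0 0 0.15" --pt "0 0 0 0 0 0 0.15"

```text
t: 27.5
position: [0.578, -0.0751, 0.0648]
tcp_rot: [[-0.259, 0.966, 0.001], [0.966, 0.259, -0.0], [-0.0, 0.001, -1.0]]
force: [-1.3, 0.7, 7.4]
opening: 0.298
gripper_force: 60.0
```

Run:
```python
from h import *
state(); print(ticket.sign_off())
```

```text
t 27.5 p [ 0.578  -0.0751  0.0648] x [-2.590e-01  9.659e-01 -3.000e-04] z [ 6.e-04 -1.e-04 -1.e+00] F [-1.3  0.7  7.4] open 0.298 gf 60.0
the job is handed in; nothing more can be done
None
```

The job is handed in at 27.5 s (no verdict came back): parts swapped and upright, section 45 mm out at the next hole, pin home by height and force readings, and the knob still gripped.

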